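# Fit taper bushes to the fan-drive pulleys

## Robot

A 7-joint arm with a two-finger parallel gripper is mounted at the origin on a cart in front of the work surface, level with it; the furniture and walls round the work are solid. World frame = base frame: x ahead of the robot, y to its left, z up, the work surface at z = 0. Lengths are in m, angles in rad, forces in N, time in s.
With the tool pointing down it reaches from about 0.4 to 0.9 m from the base axis. Payload 5.5 kg.
Tool frame: the origin (TCP) lies between the finger pads; the fingertips stand 8 mm ahead of it and the grasp point (between the pads) lies 11 mm behind it; z points along the fingers, y is the line along which they close (so a half turn about z gives the same grasp; the last joint's range is limited). The gripper opens to 85 mm and grips with 20 to 120 N. Pads are 22 mm wide; open, the fingers measure 114 mm over their backs; the gripper's body (76 mm by 85 mm) begins 54 mm behind the grasp point. The pads swing forward as they close: fully open they stand 13 mm farther back than shut.
Start: joints at [-1.007, 0.501, -0.427, 1.55, 0.221, 1.138, -0.21], TCP at [0.193, 0.621, 0.239] pointing down, gripper open.
Joint ranges: [-2.88, 2.88], [-0.31, 2.03], [-1.54, 1.56], [0.2, 2.42], [-1.41, 4.55], [0.19, 2.02], [-2.57, 2.57]. Speed limits (rad/s): [2.57, 2.57, 3.14, 3.14, 3.14, 3.14, 3.14].

## Interface

Orientations are given as a unit quaternion [w, x, y, z].
In Python, from station import readout, viewer, close_job gives the robot as it stands.
- The arm moves only by the shell command python3 -m handwheel 'ROWS' [FORCE]. ROWS is JSON, a list of rows, each a list of 3 entries, a list of its own where there are three numbers: the turn, a rotation vector about the tool's x, y, z in degrees, then the shift along the tool's x, y, z in cm, then the opening, from 0 (shut) to 1 (fully open). A call has 1 to 10 rows; each row is the pose to reach, as a shift and turn from the pose commanded when the call began, along the tool's axes at that moment; what a row does not reach only later rows make up. A row lasts 1/8 s, in which the tool goes at most 62.5 mm and 10.7 degrees, less where a joint would pass 70% of its speed; a pose out of reach is approached as far as the arm can. A call with a gripper value outside its range is refused whole. The fingers move at their own pace and stop on an object; FORCE is the grip in N (left out, the last holds). Time passes only in rows, so rows that repeat a pose let the fingers close. It gives the time, the measured TCP pose, the force, the opening and the grip force at its end, in the units of the state.
- readout.sense(): the state, without advancing time (a new reading comes with each control period).
- viewer.get_image(name): name is "scene" or "top" or "wrist"; returns a dict with "color" (400x640x3 uint8, red, green, blue), "z_map" (400x640 float32, m along the optical axis (not along the pixel's ray), 0 where there is no reading), "camera_matrix" (3x3 intrinsics, pixels), "cam_to_world" (4x4, takes a point from camera to world coordinates). Camera axes: x right, y down, z forward; pixel columns grow to the right and rows downward; lengths in m; the calibration is good to about 2 mm. The wrist camera is an equidistant fisheye: a pixel r from the principal point sees the ray r / f radians off the axis. A picture is of the moment at which its call begins.
- close_job(): hands the job in; it is judged then, once.
The state is a dict: "t": time; "q": joint angles; "qvel": joint speeds; "tau": joint torques, N m; "tool_pos": TCP position; "tool_rot": TCP orientation; "contact_force": force on the tool from outside, world axes, zero at the start; "torque": the same for the moment, N m; "finger_gap": finger opening in m; "gripper_force": force on a finger pad.
Only numpy, scipy, OpenCV 4.12 (cv2) and the standard library are available. Lean on these libraries where they do the work, as an engineer would, in place of code of your own. Each camera call takes 0.05 s, during which the arm holds its last target. There are 200 camera calls.

## Task

Make up the V-belt pulleys for the fan drives: pull the white transport plugs out of all the pulleys and put them in the grey parts bin, and set every taper bush into a pulley of its own size, with the bush's key in the pulley's keyway, so that it sits down fully home and level in its taper. Leave the pulleys lying flat on the bench; if there are fewer bushes than pulleys, the pulley left over stays empty. Do not disturb the tape measure and the marker.

Things in the scene. Friction and masses are not known exactly. Their poses are not given: they have to be found in the camera images.
- pulley_l1: A larger V-belt pulley, iron, hub up, loose, 1.1 kg. Rim 110 mm across, 26 high; hub 66 across, rising to 38. Bore tapers 10 deg a side: 42 mm across at the hub face, 30.7 32 mm lower. Keyway in the bore at its +x side, about 10 mm wide at the top, narrowing downward; 2 dark tapped holes on its y axis. Origin: centre of underside, z up.
- bush_l1: A larger taper bush (may be absent), steel, 0.32 kg, 44 mm high, small end down: barrel 32.1 mm across at foot, 42 at 28 mm; round flange 65 across from 30 to 44 mm. Key on barrel at +x, 7 mm wide, 3 proud, below the dark slit in the flange. Fits either larger pulley, x axes in line; home when its origin is 10 mm above the pulley's. Origin: centre of underside, z up.
- plug_l1: White plastic plug (may be absent) loose in the bore of pulley_l1, its origin 6 mm above the pulley's; 50 mm across, 51.5 high: tapered barrel to 32.5 mm, flange to 35.5, pull knob to 51.5, 18 mm across at its waist (38.5 to 44.5 mm), 22 at its top. Origin: centre of underside, z up.
- pulley_l2: A larger V-belt pulley, iron, hub up, loose, 1.1 kg. Rim 110 mm across, 26 high; hub 66 across, rising to 38. Bore tapers 10 deg a side: 42 mm across at the hub face, 30.7 32 mm lower. Keyway in the bore at its +x side, about 10 mm wide at the top, narrowing downward; 2 dark tapped holes on its y axis. Origin: centre of underside, z up.
- bush_l2: A larger taper bush (may be absent), steel, 0.32 kg, 44 mm high, small end down: barrel 32.1 mm across at foot, 42 at 28 mm; round flange 65 across from 30 to 44 mm. Key on barrel at +x, 7 mm wide, 3 proud, below the dark slit in the flange. Fits either larger pulley, x axes in line; home when its origin is 10 mm above the pulley's. Origin: centre of underside, z up.
- plug_l2: White plastic plug (may be absent) loose in the bore of pulley_l2, its origin 6 mm above the pulley's; 50 mm across, 51.5 high: tapered barrel to 32.5 mm, flange to 35.5, pull knob to 51.5, 18 mm across at its waist (38.5 to 44.5 mm), 22 at its top. Origin: centre of underside, z up.
- pulley_s1: A smaller V-belt pulley, iron, hub up, loose, 0.7 kg. Rim 92 mm across, 26 high; hub 55 across, rising to 38. Bore tapers 10 deg a side: 34 mm across at the hub face, 22.7 32 mm lower. Keyway in the bore at its +x side, about 10 mm wide at the top, narrowing downward; 2 dark tapped holes on its y axis. Origin: centre of underside, z up.
- bush_s1: A smaller taper bush (may be absent), steel, 0.18 kg, 44 mm high, small end down: barrel 24.1 mm across at foot, 34 at 28 mm; round flange 54 across from 30 to 44 mm. Key on barrel at +x, 6 mm wide, 3 proud, below the dark slit in the flange. Fits either smaller pulley, x axes in line; home when its origin is 10 mm above the pulley's. Origin: centre of underside, z up.
- plug_s1: White plastic plug (may be absent) loose in the bore of pulley_s1, its origin 6 mm above the pulley's; 42 mm across, 51.5 high: tapered barrel to 32.5 mm, flange to 35.5, pull knob to 51.5, 18 mm across at its waist (38.5 to 44.5 mm), 22 at its top. Origin: centre of underside, z up.
- pulley_s2: A smaller V-belt pulley, iron, hub up, loose, 0.7 kg. Rim 92 mm across, 26 high; hub 55 across, rising to 38. Bore tapers 10 deg a side: 34 mm across at the hub face, 22.7 32 mm lower. Keyway in the bore at its +x side, about 10 mm wide at the top, narrowing downward; 2 dark tapped holes on its y axis. Origin: centre of underside, z up.
- bush_s2: A smaller taper bush (may be absent), steel, 0.18 kg, 44 mm high, small end down: barrel 24.1 mm across at foot, 34 at 28 mm; round flange 54 across from 30 to 44 mm. Key on barrel at +x, 6 mm wide, 3 proud, below the dark slit in the flange. Fits either smaller pulley, x axes in line; home when its origin is 10 mm above the pulley's. Origin: centre of underside, z up.
- plug_s2: White plastic plug (may be absent) loose in the bore of pulley_s2, its origin 6 mm above the pulley's; 42 mm across, 51.5 high: tapered barrel to 32.5 mm, flange to 35.5, pull knob to 51.5, 18 mm across at its waist (38.5 to 44.5 mm), 22 at its top. Origin: centre of underside, z up.
- parts_bin: Grey open parts bin, fixed: 200 mm along its x, 130 mm along its y, 70 mm high, walls and floor 3 mm, with a pale label on the -x end. Origin: centre of the underside.
- tape_measure: Yellow tape measure standing at the right of the work, 34x80x62 mm, a bystander. Origin: centre of the underside.
- marker: White marker pen lying at the far left, 17x135x16 mm, a bystander. Origin: centre of the underside.
Not all that is in view belongs to the job. What is shaped like the plug_s1 but blue is not meant. Leave any red look-alike of the bush_s1 alone.

How it is judged:
By the outcome, as a careful person would: the job done as asked, in the order asked, and still so for the second after the job is handed in, with the robot touching nothing.
Of bush_l1, bush_l2, bush_s1, bush_s2 only 3 to 4 are there at a start; the rules pass over those that are not, and their reading is None.
Of plug_l1, plug_l2, plug_s1, plug_s2 only 3 to 4 are there at a start; the rules pass over those that are not, and their reading is None.
At some moment in a run one of pulley_l1, pulley_l2, pulley_s1, pulley_s2 may be knocked a few centimetres aside while the robot is not near it.
It also fails if it takes over 208 s, if anything falls off the work surface, if the arm or the gripper's body presses on something with over 40 N, if the wrist force passes 120 N, or if a joint passes its speed limit or range.

## Working session

There is one attempt and no reset: what is moved stays moved. The work goes in short steps, Python scripts to look and compute and a shell command to move; the robot and the scene stay as the last step left them, time stands still between calls to the robot, and variables do not carry over. Pictures are saved under pics/ and viewed, at most 14 in all, crops included, and the job is handed in when it is done.

```bash
ls; mkdir -p pics; python3 - <<'E'
from station import readout, viewer
import cv2,numpy as np
s=readout.sense();print(s)
for n in ["scene","top"]:
    d=viewer.get_image(n);cv2.imwrite(f"pics/{n}0.png",d["color"][:,:,::-1]);np.savez(f"{n}0.npz",**d)
    print(n,d["camera_matrix"].round(1).tolist(),d["cam_to_world"].round(3).tolist())
E
```

```text
pics
{'t': 0.0, 'q': array([-1.00680293,  0.50186496, -0.4267792 ,  1.55146337,  0.22082008,
        1.13829515, -0.21030943]), 'qvel': array([ 0.00138136,  0.00046557, -0.00139719,  0.00087879,  0.00037987,
       -0.0011826 , -0.00121922]), 'tau': array([-9.93732533e-05, -5.69503105e+01, -5.81608102e+00, -2.80936342e+01,
        1.05937390e-02,  1.21417054e-02,  1.69824244e-05]), 'tool_pos': array([0.19243278, 0.62014517, 0.23824198]), 'tool_rot': array([-1.70601218e-04,  1.49807551e-01,  9.88714684e-01, -9.70219538e-04]), 'contact_force': array([ 0.5147435 ,  0.8726667 , -0.21882831]), 'torque': array([0.05260019, 0.03688869, 0.05828969]), 'gripper_force': 0.0, 'finger_gap': 0.08533839531600576}
scene [[462.3, 0.0, 323.4], [0.0, 462.3, 199.8], [0.0, 0.0, 1.0]] [[0.649, -0.35, 0.676, -0.345], [-0.76, -0.319, 0.566, -0.801], [0.018, -0.881, -0.473, 0.658], [0.0, 0.0, 0.0, 1.0]]
top [[390.6, 0.0, 314.0], [0.0, 390.6, 202.5], [0.0, 0.0, 1.0]] [[0.011, -0.993, 0.118, 0.429], [-1.0, -0.01, 0.015, -0.047], [-0.014, -0.118, -0.993, 1.181], [0.0, 0.0, 0.0, 1.0]]
```

View pics/top0.png

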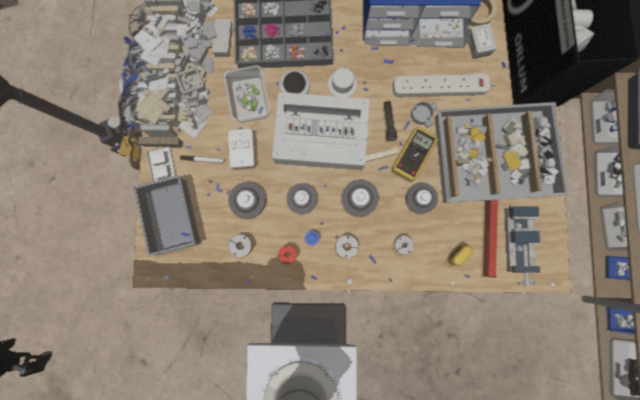

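View pics/scene0.png

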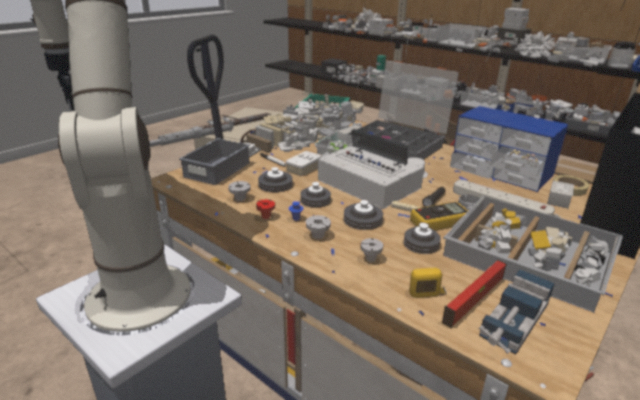

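Top view: the four pulleys with white plugs are at px (247,199), (302,198), (360,198) and (423,197). Grey bushes are at (240,245), (347,245) and (404,244). The look-alikes are a red bush at (288,255) and a blue plug at (312,238). The bin is at (166,215), the tape at (460,254) and the marker at (205,159).

```bash
cat > h.py <<'E'
import numpy as np,cv2,json
from scipy.spatial.transform import Rotation as R
from station import readout, viewer
def rays(d,uv,fish=False):
    K=d["camera_matrix"];T=d["cam_to_world"];uv=np.atleast_2d(uv).astype(float)
    p=(uv-[K[0,2],K[1,2]])/[K[0,0],K[1,1]]
    if fish:
        r=np.linalg.norm(p,axis=1)+1e-9;v=np.c_[p*(np.sin(r)/r)[:,None],np.cos(r)]
    else: v=np.c_[p,np.ones(len(p))]
    return T[:3,3],v@T[:3,:3].T
def plane(d,uv,z,fish=False):
    o,v=rays(d,uv,fish);return (o+v*((z-o[2])/v[:,2])[:,None])[:,:2]
def proj(d,P,fish=False):
    K=d["camera_matrix"];T=d["cam_to_world"];c=(np.atleast_2d(P)-T[:3,3])@T[:3,:3]
    if fish:
        n=np.linalg.norm(c[:,:2],axis=1)+1e-12;p=c[:,:2]*(np.arctan2(n,c[:,2])/n)[:,None]
    else: p=c[:,:2]/c[:,2:]
    return p*[K[0,0],K[1,1]]+[K[0,2],K[1,2]]
def tool():
    s=readout.sense();q=s["tool_rot"];r=R.from_quat(q,scalar_first=True).as_matrix();return s,r
def go(x,y,z,yaw=None):
    """shift cm in tool axes, turn about tool z deg to bring closing line (tool y) to world angle yaw deg (mod 180)"""
    s,r=tool();d=r.T@(np.array([x,y,z])-s["tool_pos"])*100
    cur=np.degrees(np.arctan2(r[1,1],r[0,1]))
    t=None if yaw is None else -((yaw-cur+90)%180-90)
    tilt=np.degrees(np.arccos(-r[2,2]))
    print("shift",d.round(2),"turn z",None if t is None else round(t,1),"| yaw",round(cur,1),"tilt",round(tilt,2),"t",round(s["t"],2),"j7",round(s["q"][6],2))
def grab(name,n=None):
    d=viewer.get_image(name)
    if n: cv2.imwrite(f"pics/{n}.png",d["color"][:,:,::-1]);np.savez(n+".npz",**d)
    return d
def ortho(d,cx,cy,z,half,res,fish=True):
    """resample the picture on plane z: row down=-x, col right=-y"""
    n=int(2*half/res);a=np.arange(n)*res-half
    X,Y=np.meshgrid(cx-a,cy-a,indexing="ij")
    uv=proj(d,np.c_[X.ravel(),Y.ravel(),np.full(n*n,z)],fish).reshape(n,n,2).astype(np.float32)
    return cv2.remap(d["color"],uv[...,0],uv[...,1],cv2.INTER_LINEAR)
E
python3 - <<'E'
from h import *
d=dict(np.load("top0.npz"))
for n,uv,z in [("PA",(247,199),.057),("PB",(302,198),.057),("PC",(360,198),.057),("PD",(423,197),.057),("BA",(240,245),.044),("BB",(347,245),.044),("BC",(404,244),.044),("red",(288,255),.044),("blue",(312,238),.05),("bin",(169,215),.07),("tape",(460,254),.06),("mark",(205,159),.016)]:
    print(n,plane(d,uv,z).round(3)[0])
print(plane(d,[(137,187),(180,176),(200,241),(151,254)],.07).round(3))
c=plane(d,(325,210),.05)[0];print(c)
go(c[0]-.02,c[1],.40,90)
d=viewer.get_image("wrist");s,r=tool();T=d["cam_to_world"];print(d["camera_matrix"][0],(r.T@(T[:3,3]-s["tool_pos"])).round(3),(r.T@T[:3,:3]).round(2))
E
```

```text
PA [0.572 0.165]
PB [0.576 0.005]
PC [ 0.578 -0.163]
PD [ 0.582 -0.345]
BA [0.439 0.183]
BB [ 0.442 -0.127]
BC [ 0.447 -0.291]
red [0.412 0.043]
blue [ 0.461 -0.026]
bin [0.522 0.385]
tape [ 0.42  -0.445]
mark [0.699 0.305]
[[0.602 0.483]
 [0.636 0.359]
 [0.449 0.292]
 [0.41  0.43 ]]
[ 0.54257275 -0.06245171]
shift [-51.75 -55.45 -16.07] turn z -17.2 | yaw 72.8 tilt 0.1 t 0.1 j7 -0.21
[309.70691629   0.         325.2600952 ] [ 0.072 -0.    -0.135] [[-0.   -0.96 -0.28]
 [ 1.    0.   -0.  ]
 [ 0.   -0.28  0.96]]
```

```bash
python3 - <<'E'
from h import *
go(.50,.15,.26,90)
E
```

```text
shift [-43.31 -35.82  -2.1 ] turn z -17.2 | yaw 72.8 tilt 0.08 t 0.15 j7 -0.21
```

```bash
python3 -m handwheel '[[[0,0,-17.2],[-43.3,-35.8,-2.1],1],[[0,0,-17.2],[-43.3,-35.8,-2.1],1],[[0,0,-17.2],[-43.3,-35.8,-2.1],1],[[0,0,-17.2],[-43.3,-35.8,-2.1],1],[[0,0,-17.2],[-43.3,-35.8,-2.1],1],[[0,0,-17.2],[-43.3,-35.8,-2.1],1],[[0,0,-17.2],[-43.3,-35.8,-2.1],1],[[0,0,-17.2],[-43.3,-35.8,-2.1],1],[[0,0,-17.2],[-43.3,-35.8,-2.1],1],[[0,0,-17.2],[-43.3,-35.8,-2.1],1]]' 40; python3 - <<'E'
from h import *
go(.50,.15,.26,90);go(.50,-.06,.26,90)
grab("wrist","w1");print(readout.sense()["qvel"].round(3))
E
```

```text
t: 1.4
tool_pos: [0.5027, 0.1444, 0.2601]
tool_rot: [0.0, 0.005, 1.0, -0.001]
contact_force: [0.3, 0.4, 0.1]
finger_gap: 0.0855
gripper_force: 0.0
shift [0.28 0.56 0.01] turn z -0.6 | yaw 89.4 tilt 0.14 t 1.4 j7 1.16
shift [  0.05 -20.44   0.06] turn z -0.6 | yaw 89.4 tilt 0.14 t 1.4 j7 1.16
[-0.043 -0.008 -0.061  0.017 -0.018  0.001 -0.012]
```

```bash
python3 -m handwheel '[[[0,0,0],[0,-21,0],1],[[0,0,0],[0,-21,0],1],[[0,0,0],[0,-21,0],1],[[0,0,0],[0,-21,0],1],[[0,0,0],[0,-21,0],1],[[0,0,0],[0,-21,0],1]]'; python3 -c "
from h import *
grab('wrist','w2')"; python3 -m handwheel '[[[0,0,0],[0,-25,0],1],[[0,0,0],[0,-25,0],1],[[0,0,0],[0,-25,0],1],[[0,0,0],[0,-25,0],1],[[0,0,0],[0,-25,0],1],[[0,0,0],[0,-25,0],1],[[0,0,0],[0,-25,0],1]]'; python3 -c "
from h import *
grab('wrist','w3')
ims=[cv2.imread(f'pics/w{i}.png') for i in (1,2,3)]
D=[dict(np.load(f'w{i}.npz')) for i in (1,2,3)]
o=[ortho(d,.51,y,.045,.15,.0012)[:,:,::-1] for d,y in zip(D,(.15,-.06,-.31))]
cv2.imwrite('pics/ort.png',np.hstack(o)); print(o[0].shape)
"
```

```text
t: 2.2
tool_pos: [0.4999, -0.0567, 0.2602]
tool_rot: [-0.0, -0.001, 1.0, 0.001]
contact_force: [0.3, 0.0, -0.1]
finger_gap: 0.0856
gripper_force: 0.0
t: 3.12
tool_pos: [0.5009, -0.3065, 0.2602]
tool_rot: [0.0, -0.002, 1.0, 0.001]
contact_force: [-0.6, 1.6, 0.3]
finger_gap: 0.0852
gripper_force: 0.0
(250, 250, 3)
```

View pics/ort.png

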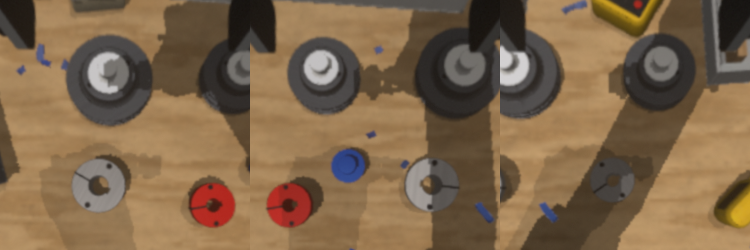

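In the rectified wrist views, the top row holds pulleys with white plugs at px (110,78), (322,73), (462,72) and (658,70). The grey bushes at (99,184) and (431,185) look large and the one at (613,180) looks small. The red bush at (212,205) and the blue plug at (349,165) are decoys. I'll fit circles and check a close crop.

```bash
cat >> h.py <<'E'
def circ(d,x,y,z,rad,half=.05,res=.0005,fish=True,tol=.06,p2=12):
    o=ortho(d,x,y,z,half,res,fish);g=cv2.GaussianBlur(cv2.cvtColor(o,cv2.COLOR_RGB2GRAY),(5,5),1)
    c=cv2.HoughCircles(g,cv2.HOUGH_GRADIENT_ALT if False else cv2.HOUGH_GRADIENT,1,200,param1=60,param2=p2,minRadius=int(rad*(1-tol)/res),maxRadius=int(rad*(1+tol)/res)+1)
    if c is None: return o,None
    u,v,r=c[0,0];w=np.array([x-(v*res-half),y-(u*res-half)])
    o=o.copy();cv2.circle(o,(int(u),int(v)),int(r),(0,255,0),1);cv2.circle(o,(int(u),int(v)),1,(255,0,0),-1)
    return o,(w.round(4),round(r*res*1000,1))
E
python3 - <<'E'
from h import *
D=[dict(np.load(f'w{i}.npz')) for i in (1,2,3)]
out=[]
for i,n,x,y,z,r in [(0,"PA",.571,.168,.0415,.025),(1,"PB",.576,.003,.0415,.021),(1,"PC",.578,-.163,.0415,.025),(2,"PD",.582,-.35,.0415,.021),(0,"BA",.439,.181,.044,.0325),(1,"BB",.438,-.127,.044,.0325),(2,"BC",.444,-.295,.044,.027)]:
    o,c=circ(D[i],x,y,z,r);print(n,c);out.append(o)
out.append(out[0]*0)
cv2.imwrite("pics/c1.png",np.vstack([np.hstack(out[:4]),np.hstack(out[4:])])[:,:,::-1])
E
```

```text
PA (array([0.5748, 0.1702], dtype=float32), np.float32(25.1))
PB (array([0.5818, 0.0062], dtype=float32), np.float32(20.4))
PC (array([ 0.5838, -0.1683], dtype=float32), np.float32(25.0))
PD (array([ 0.5858, -0.3528], dtype=float32), np.float32(21.1))
BA (array([0.4388, 0.1822], dtype=float32), np.float32(31.3))
BB (array([ 0.4388, -0.1272], dtype=float32), np.float32(31.3))
BC None
```

View pics/c1.png

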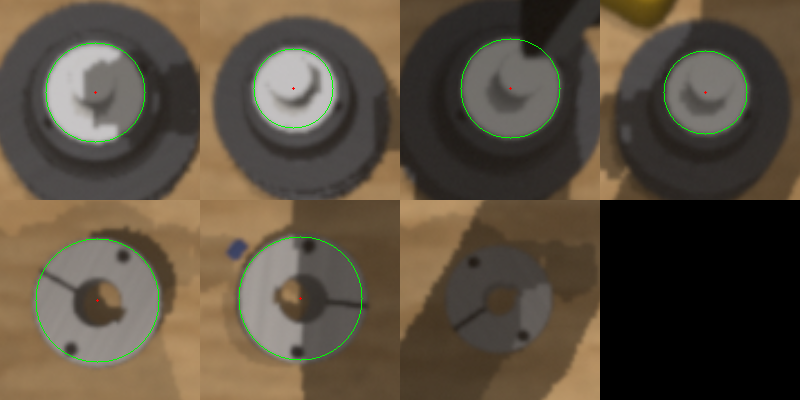

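PD, PC, PB and PA all hold white plugs. BA and BB are large bushes with slits at upper left and right, BC is small with its slit at lower left, and the red and blue decoys are not chosen. I'll start with the plug in PD.

```bash
python3 -m handwheel '[[[0,0,0],[-8.6,-4.3,0],0.45],[[0,0,0],[-8.6,-4.3,7],0.45],[[0,0,0],[-8.6,-4.3,14],0.45],[[0,0,0],[-8.6,-4.3,14],0.45],[[0,0,0],[-8.6,-4.3,14],0.45],[[0,0,0],[-8.6,-4.3,14],0.45]]'; python3 - <<'E'
from h import *
d=grab("wrist","w4")
o,c=circ(d,.586,-.353,.0415,.021);print(c)
o2,c2=circ(d,.586,-.353,.0575,.011,p2=8);print(c2)
cv2.imwrite("pics/c2.png",np.hstack([o,o2])[:,:,::-1])
x,y=c[0] if c else (.5858,-.3528)
go(x,y,.052,90)
E
```

```text
t: 3.92
tool_pos: [0.5874, -0.3531, 0.1234]
tool_rot: [0.002, 0.0, 1.0, -0.001]
contact_force: [1.4, -0.6, 0.5]
finger_gap: 0.0383
gripper_force: 0.0
(array([ 0.5852, -0.3538], dtype=float32), np.float32(20.8))
(array([ 0.6082, -0.3147], dtype=float32), np.float32(11.1))
shift [ 0.27 -0.03  7.18] turn z -0.0 | yaw 90.0 tilt 0.3 t 3.98 j7 2.09
```

View pics/w4.png

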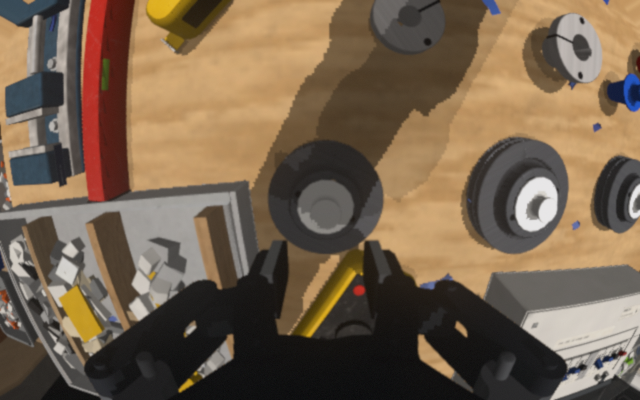

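The fingers bracket the plug at px (325,205). Descend, grip and lift.

```bash
python3 -m handwheel '[[[0,0,0],[0.1,0,3.5],0.45],[[0,0,0],[0.1,0,7],0.45],[[0,0,0],[0.1,0,7],0.45],[[0,0,0],[0.1,0,7],0],[[0,0,0],[0.1,0,7],0],[[0,0,0],[0.1,0,7],0],[[0,0,0],[0.1,0,7],0],[[0,0,0],[0.1,0,7],0]]' 40; python3 -m handwheel '[[[0,0,0],[0,0,-3],0],[[0,0,0],[0,0,-8],0],[[0,0,0],[0,0,-13],0],[[0,0,0],[0,0,-13],0],[[0,0,0],[0,0,-13],0]]'; python3 - <<'E'
from h import *
d=grab("wrist","w5");go(.48,.35,.12,90)
cv2.imwrite("pics/w5c.png",d["color"][100:,150:550,::-1])
E
```

```text
t: 4.97
tool_pos: [0.5864, -0.3532, 0.0529]
tool_rot: [0.002, 0.0, 1.0, -0.001]
contact_force: [-0.4, 0.7, 7.2]
finger_gap: 0.0194
gripper_force: 39.2
t: 5.6
tool_pos: [0.5847, -0.3522, 0.1808]
tool_rot: [0.0, 0.0, 1.0, -0.0]
contact_force: [-0.4, 0.6, -0.6]
finger_gap: 0.0193
gripper_force: 39.1
shift [10.43 70.18  6.03] turn z -0.0 | yaw 90.0 tilt 0.1 t 5.65 j7 2.09
```

View pics/w5c.png

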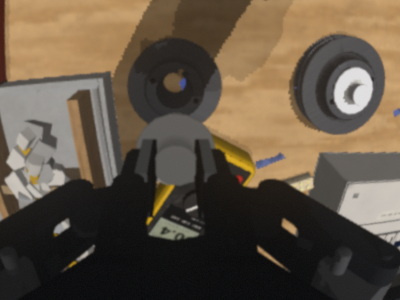

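```bash
python3 -m handwheel '[[[0,0,0],[9.6,6,0],0],[[0,0,0],[9.6,12,0],0],[[0,0,0],[9.6,18,0],0],[[0,0,0],[9.6,24,0],0],[[0,0,0],[9.6,30,0],0],[[0,0,0],[9.6,36,0],0],[[0,0,0],[9.6,42,0],0],[[0,0,0],[9.6,48,0],0],[[0,0,0],[9.6,54,0],0],[[0,0,0],[9.6,60,0],0]]' >/dev/null; python3 -m handwheel '[[[0,0,0],[0,6,0],0],[[0,0,0],[0,10.4,0],0],[[0,0,0],[0,10.4,4],0],[[0,0,0],[0,10.4,8],0],[[0,0,0],[0,10.4,8],0],[[0,0,0],[0,10.4,8],0]]';python3 - <<'E'
from h import *
d=grab("wrist","w6");go(.489,.351,.10,90)
o=ortho(d,.524,.391,.07,.15,.0007);cv2.imwrite("pics/bin.png",o[:,:,::-1])
E
```

```text
t: 7.65
tool_pos: [0.4893, 0.3399, 0.1006]
tool_rot: [-0.0, 0.0, 1.0, 0.0]
contact_force: [-0.3, 0.3, -0.3]
finger_gap: 0.0192
gripper_force: 39.2
shift [0.09 1.07 0.15] turn z -0.1 | yaw 89.9 tilt 0.09 t 7.7 j7 0.79
```

View pics/bin.png

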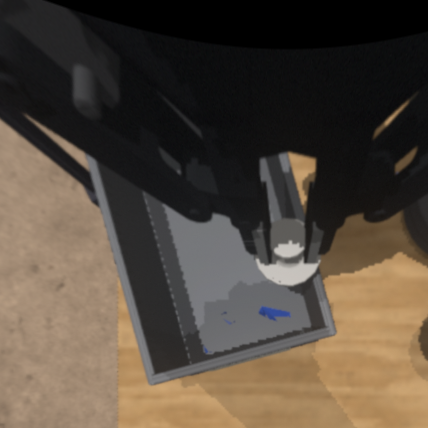

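```bash
python3 -m handwheel '[[[0,0,0],[0,3.2,0],0],[[0,0,0],[0,3.2,0],0],[[0,0,0],[0,3.2,1.5],0],[[0,0,0],[0,3.2,1.5],0],[[0,0,0],[0,3.2,1.5],0.45],[[0,0,0],[0,3.2,1.5],0.45],[[0,0,0],[0,3.2,1.5],0.45],[[0,0,0],[0,3.2,-4],0.45],[[0,0,0],[0,3.2,-7],0.45]]'
python3 - <<'E'
from h import *
go(.5748,.1702,.12,90)
E
```

```text
t: 8.82
tool_pos: [0.4899, 0.3726, 0.1727]
tool_rot: [0.001, 0.0, 1.0, 0.001]
contact_force: [0.1, 0.0, 0.3]
finger_gap: 0.0387
gripper_force: 0.0
shift [ -8.49 -20.25   5.25] turn z -0.0 | yaw 90.0 tilt 0.15 t 8.82 j7 0.77
```

```bash
python3 -m handwheel '[[[0,0,0],[-8.5,-6,0],0.45],[[0,0,0],[-8.5,-12,0],0.45],[[0,0,0],[-8.5,-18,0],0.45],[[0,0,0],[-8.5,-20.2,0],0.45],[[0,0,0],[-8.5,-20.2,5],0.45],[[0,0,0],[-8.5,-20.2,5],0.45],[[0,0,0],[-8.5,-20.2,5],0.45]]'; python3 - <<'E'
from h import *
d=grab("wrist","w7")
o,c=circ(d,.575,.170,.0415,.025);print(c)
go(.5748,.1702,.052,90)
if c: go(*c[0],.052,90)
b=ortho(d,.52,.40,.03,.12,.001);print(b.shape)
E
```

```text
t: 9.7
tool_pos: [0.5743, 0.1712, 0.1213]
tool_rot: [0.0, -0.001, 1.0, 0.0]
contact_force: [0.5, 0.3, 0.3]
finger_gap: 0.0386
gripper_force: 0.0
(array([0.5737, 0.1712], dtype=float32), np.float32(24.4))
shift [ 0.02 -0.14  6.99] turn z 0.1 | yaw 90.1 tilt 0.14 t 9.75 j7 1.13
shift [ 0.13 -0.04  6.99] turn z 0.1 | yaw 90.1 tilt 0.14 t 9.75 j7 1.13
(240, 240, 3)
```

```bash
python3 -m handwheel '[[[0,0,0],[0.1,0,3.5],0.45],[[0,0,0],[0.1,0,7],0.45],[[0,0,0],[0.1,0,7],0.45],[[0,0,0],[0.1,0,7],0],[[0,0,0],[0.1,0,7],0],[[0,0,0],[0.1,0,7],0],[[0,0,0],[0.1,0,7],0],[[0,0,0],[0.1,0,7],0]]' 40; python3 -m handwheel '[[[0,0,0],[0,0,-3],0],[[0,0,0],[0,0,-8],0],[[0,0,0],[0,0,-13],0],[[0,0,0],[9.8,6,-13],0],[[0,0,0],[9.8,12,-13],0],[[0,0,0],[9.8,18,-13],0],[[0,0,0],[9.8,24.2,-13],0],[[0,0,0],[9.8,24.2,-13],0],[[0,0,0],[9.8,24.2,-13],0]]'; python3 - <<'E'
from h import *
d=grab("wrist","w8");go(.475,.413,.09,90)
cv2.imwrite("pics/w8c.png",d["color"][:,:,::-1])
E
```

```text
t: 10.75
tool_pos: [0.5741, 0.1707, 0.052]
tool_rot: [0.001, 0.0, 1.0, 0.001]
contact_force: [-0.5, 1.6, 6.9]
finger_gap: 0.0191
gripper_force: 39.1
t: 11.88
tool_pos: [0.4734, 0.4151, 0.1804]
tool_rot: [-0.0, -0.002, 1.0, 0.001]
contact_force: [0.5, -1.1, -0.1]
finger_gap: 0.0192
gripper_force: 39.2
shift [-0.06  0.06  9.01] turn z 0.1 | yaw 90.1 tilt 0.04 t 11.93 j7 0.69
```

View pics/w8c.png

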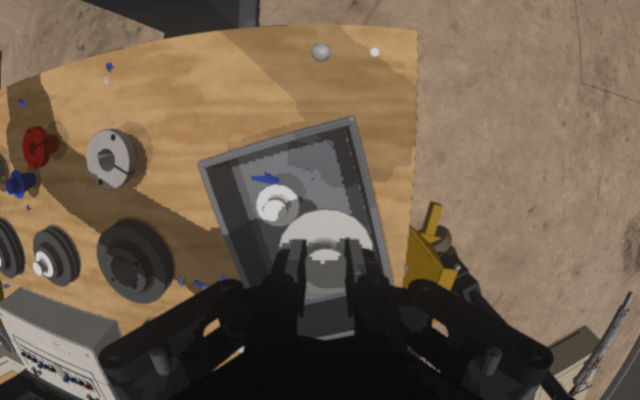

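The first plug lies in the bin at px (277,205), and the second hangs above it.

```bash
python3 -m handwheel '[[[0,0,0],[0,0,5],0],[[0,0,0],[0,0,9],0],[[0,0,0],[0,0,9],0],[[0,0,0],[0,0,9],0.45],[[0,0,0],[0,0,9],0.45],[[0,0,0],[0,0,9],0.45],[[0,0,0],[0,0,4],0.45],[[0,0,0],[0,-6,0],0.45],[[0,0,0],[0,-12,0],0.45],[[0,0,0],[0,-18,0],0.45]]' >/dev/null; python3 -m handwheel '[[[0,0,0],[-5,-6,0],0.45],[[0,0,0],[-10.7,-12,0],0.45],[[0,0,0],[-10.7,-18,0],0.45],[[0,0,0],[-10.7,-22.8,0],0.45],[[0,0,0],[-10.7,-22.8,6],0.45],[[0,0,0],[-10.7,-22.8,6],0.45],[[0,0,0],[-10.7,-22.8,6],0.45],[[0,0,0],[-10.7,-22.8,6],0.45]]'; python3 - <<'E'
from h import *
d=grab("wrist","w9")
o,c=circ(d,.582,.006,.0415,.021);print(c)
go(.5812,.0062,.052,90)
if c: go(*c[0],.052,90)
E
```

```text
t: 14.18
tool_pos: [0.5837, 0.009, 0.1228]
tool_rot: [0.002, -0.001, 1.0, 0.0]
contact_force: [0.1, -0.1, 0.1]
finger_gap: 0.0382
gripper_force: 0.0
(array([0.5808, 0.0062], dtype=float32), np.float32(20.8))
shift [ 0.26 -0.25  7.06] turn z 0.1 | yaw 90.1 tilt 0.23 t 14.22 j7 1.43
shift [ 0.3  -0.25  7.06] turn z 0.1 | yaw 90.1 tilt 0.23 t 14.22 j7 1.43
```

```bash
python3 -m handwheel '[[[0,0,0],[0.25,-0.25,2],0.45],[[0,0,0],[0.25,-0.25,7],0.45],[[0,0,0],[0.25,-0.25,7],0.45],[[0,0,0],[0.25,-0.25,7],0],[[0,0,0],[0.25,-0.25,7],0],[[0,0,0],[0.25,-0.25,7],0],[[0,0,0],[0.25,-0.25,7],0],[[0,0,0],[0.25,-0.25,7],0]]' 40; python3 -m handwheel '[[[0,0,0],[0,0,-3],0],[[0,0,0],[0,0,-8],0],[[0,0,0],[0,0,-13],0],[[0,0,0],[1.7,6,-13],0],[[0,0,0],[1.7,12,-13],0],[[0,0,0],[1.7,18,-13],0],[[0,0,0],[1.7,24,-13],0],[[0,0,0],[1.7,30,-13],0],[[0,0,0],[1.7,36,-13],0],[[0,0,0],[1.7,38.6,-13],0]]'; python3 - <<'E'
from h import *
go(.564,.392,.09,90)
E
```

```text
t: 15.22
tool_pos: [0.5803, 0.0049, 0.0513]
tool_rot: [0.001, 0.0, 1.0, 0.0]
contact_force: [-0.2, 1.4, 6.3]
finger_gap: 0.019
gripper_force: 39.3
t: 16.48
tool_pos: [0.5605, 0.3954, 0.18]
tool_rot: [-0.001, -0.002, 1.0, 0.001]
contact_force: [-0.8, -0.6, -0.7]
finger_gap: 0.0196
gripper_force: 39.1
shift [-0.35 -0.36  9.  ] turn z 0.3 | yaw 90.3 tilt 0.14 t 16.48 j7 0.81
```

```bash
python3 -m handwheel '[[[0,0,0],[0,0,5],0],[[0,0,0],[0,0,9],0],[[0,0,0],[0,0,9],0],[[0,0,0],[0,0,9],0.45],[[0,0,0],[0,0,9],0.45],[[0,0,0],[0,0,9],0.45],[[0,0,0],[0,0,4],0.45],[[0,0,0],[0,-6,0],0.45],[[0,0,0],[0,-12,0],0.45],[[0,0,0],[0,-18,0],0.45]]' >/dev/null; python3 -m handwheel '[[[0,0,0],[-2.1,-6,0],0.45],[[0,0,0],[-2.1,-12,0],0.45],[[0,0,0],[-2.1,-18,0],0.45],[[0,0,0],[-2.1,-24,0],0.45],[[0,0,0],[-2.1,-30,0],0.45],[[0,0,0],[-2.1,-36,0],0.45],[[0,0,0],[-2.1,-38,3],0.45],[[0,0,0],[-2.1,-38,6],0.45],[[0,0,0],[-2.1,-38,6],0.45],[[0,0,0],[-2.1,-38,6],0.45]]'; python3 - <<'E'
from h import *
d=grab("wrist","w10")
o,c=circ(d,.584,-.168,.0415,.025);print(c)
go(.5838,-.1683,.052,90)
if c: go(*c[0],.052,90)
E
```

```text
t: 18.98
tool_pos: [0.5844, -0.1659, 0.1217]
tool_rot: [0.001, -0.0, 1.0, -0.0]
contact_force: [0.5, -0.8, -0.0]
finger_gap: 0.0384
gripper_force: 0.0
(array([ 0.5838, -0.1682], dtype=float32), np.float32(24.6))
shift [ 0.11 -0.23  7.01] turn z 0.0 | yaw 90.0 tilt 0.16 t 19.02 j7 1.74
shift [ 0.11 -0.22  7.01] turn z 0.0 | yaw 90.0 tilt 0.16 t 19.02 j7 1.74
```

```bash
python3 -m handwheel '[[[0,0,0],[0.1,-0.2,2],0.45],[[0,0,0],[0.1,-0.2,7],0.45],[[0,0,0],[0.1,-0.2,7],0.45],[[0,0,0],[0.1,-0.2,7],0],[[0,0,0],[0.1,-0.2,7],0],[[0,0,0],[0.1,-0.2,7],0],[[0,0,0],[0.1,-0.2,7],0],[[0,0,0],[0.1,-0.2,7],0]]' 40; python3 -m handwheel '[[[0,0,0],[0,0,-3],0],[[0,0,0],[0,0,-8],0],[[0,0,0],[0,0,-13],0],[[0,0,0],[2.8,6,-13],0],[[0,0,0],[2.8,12,-13],0],[[0,0,0],[2.8,18,-13],0],[[0,0,0],[2.8,24,-13],0],[[0,0,0],[2.8,30,-13],0]]' >/dev/null;  python3 -m handwheel '[[[0,0,0],[0,6,0],0],[[0,0,0],[0,12,0],0],[[0,0,0],[0,18,0],0],[[0,0,0],[0,24,0],0],[[0,0,0],[0,30,0],0],[[0,0,0],[0,30.5,0],0],[[0,0,0],[0,30.5,0],0]]'; python3 - <<'E'
from h import *
go(.556,.434,.09,90)
E
```

```text
t: 20.02
tool_pos: [0.5822, -0.1684, 0.0502]
tool_rot: [-0.0, 0.0, 1.0, 0.0]
contact_force: [0.6, 0.1, -0.1]
finger_gap: 0.0192
gripper_force: 39.2
t: 21.9
tool_pos: [0.5543, 0.4365, 0.1796]
tool_rot: [-0.0, -0.0, 1.0, -0.001]
contact_force: [0.1, -0.7, -1.2]
finger_gap: 0.0196
gripper_force: 39.7
shift [-0.17 -0.24  8.96] turn z 0.0 | yaw 90.0 tilt 0.07 t 21.9 j7 0.74
```

```bash
python3 -m handwheel '[[[0,0,0],[0,0,5],0],[[0,0,0],[0,0,9],0],[[0,0,0],[0,0,9],0],[[0,0,0],[0,0,9],0.45],[[0,0,0],[0,0,9],0.45],[[0,0,0],[0,0,9],0.45],[[0,0,0],[0,0,4],1],[[0,0,0],[1,-6,-3],1],[[0,0,0],[3,-12,-6],1],[[0,0,0],[5,-18,-8],1]]' >/dev/null; python3 -m handwheel '[[[0,0,0],[0.5,-6,0],1],[[0,0,0],[0.5,-8.4,0],1],[[0,0,0],[0.5,-8.4,0],1],[[0,0,0],[0.5,-8.4,0],1],[[0,0,0],[0.5,-8.4,0],1]]'; python3 - <<'E'
from h import *
d=grab("wrist","w11");t=grab("top","t11")
go(.5,.17,.26,90)
o=ortho(d,.575,.17,.038,.06,.0003);b=ortho(d,.439,.182,.044,.06,.0003)
k=ortho(d,.52,.39,.02,.12,.0006)
cv2.imwrite("pics/m11.png",np.hstack([k,cv2.resize(t["color"][140:300,130:470],(850,400))[:,:0],o,b])[:,:800,::-1])
cv2.imwrite("pics/m11.png",cv2.resize(np.hstack([k,o])[:,:,::-1],None,fx=1,fy=1))
print(o.shape,k.shape)
E
```

```text
t: 23.78
tool_pos: [0.5103, 0.2086, 0.2454]
tool_rot: [0.0, -0.001, 1.0, 0.0]
contact_force: [0.1, 0.0, -0.5]
finger_gap: 0.0852
gripper_force: 0.0
shift [ 1.03 -3.82 -1.49] turn z 0.1 | yaw 90.1 tilt 0.03 t 23.88 j7 1.06
(400, 400, 3) (400, 400, 3)
```

View pics/m11.png

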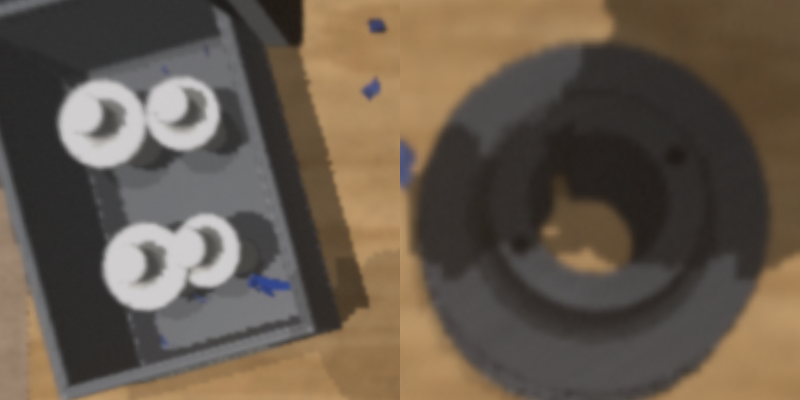

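All four white plugs are in the bin, and pulley A's bore shows with tapped holes at (522,243) and (676,155). Next I'll measure all pulleys and bushes from nearly overhead.

```bash
python3 -m handwheel '[[[0,0,0],[-7,-3.4,4.5],1],[[0,0,0],[-7,-3.4,4.5],1],[[0,0,0],[-7,-3.4,4.5],1],[[0,0,0],[-7,-3.4,4.5],1],[[0,0,0],[-7,-3.4,4.5],1]]' >/dev/null; python3 -c "
from h import *
grab('wrist','v1')"; python3 -m handwheel '[[[0,0,0],[0,-6,0],1],[[0,0,0],[0,-12,0],1],[[0,0,0],[0,-17,0],1],[[0,0,0],[0,-17,0],1],[[0,0,0],[0,-17,0],1],[[0,0,0],[0,-17,0],1]]' >/dev/null;  python3 -c "
from h import *
grab('wrist','v2')"; python3 -m handwheel '[[[0,0,0],[0,-6,0],1],[[0,0,0],[0,-12,0],1],[[0,0,0],[0,-15,0],1],[[0,0,0],[0,-15,0],1],[[0,0,0],[0,-15,0],1],[[0,0,0],[0,-15,0],1]]' >/dev/null;  python3 -c "
from h import *
grab('wrist','v3')"; python3 -m handwheel '[[[0,0,0],[0,-6,0],1],[[0,0,0],[0,-12,0],1],[[0,0,0],[0,-18,0],1],[[0,0,0],[0,-18,0],1],[[0,0,0],[0,-18,0],1],[[0,0,0],[0,-18,0],1]]';  python3 - <<'E'
from h import *
grab('wrist','v4')
go(.58,-.32,.2,90)
D=[dict(np.load(f'v{i}.npz')) for i in (1,2,3,4)]
out=[]
for i,n,x,y,z,r in [(0,"PA",.574,.171,.038,.021),(1,"PB",.581,.006,.038,.017),(2,"PC",.584,-.168,.038,.021),(3,"PD",.586,-.353,.038,.017),(0,"BA",.439,.182,.044,.0325),(2,"BB",.439,-.127,.044,.0325),(3,"BC",.444,-.294,.044,.027)]:
    o=ortho(D[i],x,y,z,.04,.0002);
    g=cv2.cvtColor(o,cv2.COLOR_RGB2LAB);g[...,0]=cv2.createCLAHE(3,(2,2)).apply(g[...,0]);o=cv2.cvtColor(g,cv2.COLOR_LAB2RGB)
    c=circ(D[i],x,y,z,r)[1]; print(n,c)
    out.append(cv2.resize(o,(200,200),interpolation=cv2.INTER_AREA) if 0 else o[100:300,100:300] if n[0]=="P" and 0 else cv2.resize(o,(200,200),interpolation=cv2.INTER_AREA))
out.append(out[0]*0)
m=np.vstack([np.hstack(out[:4]),np.hstack(out[4:])]);cv2.imwrite("pics/v.png",m[:,:,::-1])
E
```

```text
t: 26.9
tool_pos: [0.5812, -0.3244, 0.2002]
tool_rot: [0.0, -0.002, 1.0, 0.001]
contact_force: [-0.8, -0.3, -0.8]
finger_gap: 0.0852
gripper_force: 0.0
shift [0.11 0.46 0.03] turn z 0.2 | yaw 90.2 tilt 0.06 t 26.95 j7 2.01
PA (array([0.5748, 0.1708], dtype=float32), np.float32(21.0))
PB (array([0.5812, 0.0062], dtype=float32), np.float32(16.5))
PC (array([ 0.5842, -0.1673], dtype=float32), np.float32(20.1))
PD None
BA (array([0.4378, 0.1827], dtype=float32), np.float32(31.5))
BB (array([ 0.4388, -0.1282], dtype=float32), np.float32(31.6))
BC (array([ 0.4442, -0.2938], dtype=float32), np.float32(26.5))
```

View pics/v.png

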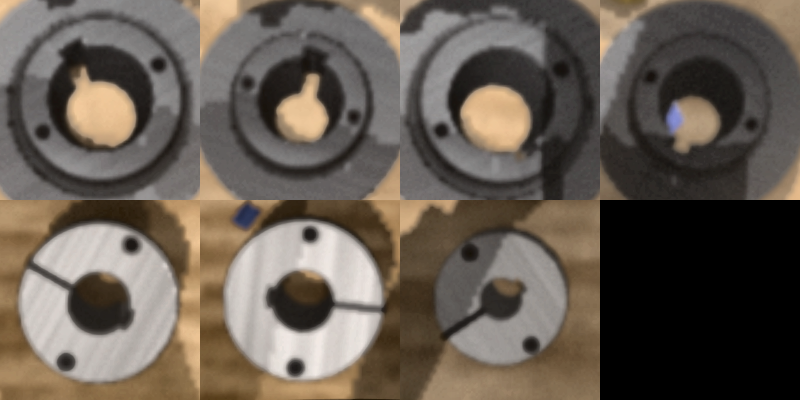

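PA's keyway is at the upper left (73,52), PB's at the top (315,58), PC's at the lower right (525,146) and PD's at the lower left (682,145). The bush slits are A upper left, B right and C lower left. Turning hole lines into angles gives PA 30.2°, PC -152.5° and PD 154.4°, with BA 61°, BB -96.4° and BC 123°. So BA goes to PA (-31°), BB to PC (-56°) and BC to PD (+31°), leaving PB empty. Next I'll check where the fingertips stand, using depth.

```bash
python3 - <<'E'
from h import *
for f,tp in (("v4",[.5812,-.3244,.2002]),("w4",[.5874,-.3531,.1234]),("w5",[.5847,-.3522,.1808])):
    d=dict(np.load(f+".npz"));K=d["camera_matrix"];z=d["z_map"]
    v,u=np.mgrid[0:400,0:640];_,r=rays(d,np.c_[u.ravel(),v.ravel()],True)
    T=d["cam_to_world"];c=r@T[:3,:3];P=T[:3,3]+r*(z.ravel()/c[:,2])[:,None]-tp
    P=P.reshape(-1,3);P=np.c_[-P[:,0],P[:,1],-P[:,2]]  # tool axes
    m=(z.ravel()>0)&(abs(P[:,0])<.013)&(abs(P[:,1])<.075)&(P[:,2]<.03)&(P[:,2]>-.06)
    Q=P[m];print(f,len(Q))
    for s in (-1,1):
        q=Q[Q[:,1]*s>0];h=np.sort(q[:,2])[::-1];print(s,h[:5].round(4),q[q[:,2]>h[0]-.005].mean(0).round(4))
E
```

```text
v4 8670
-1 [-0.0051 -0.0052 -0.0053 -0.0055 -0.0056] [ 0.0015 -0.0431 -0.0078]
1 [-0.0049 -0.0053 -0.0056 -0.0057 -0.0058] [ 0.0019  0.0432 -0.008 ]
w4 11217
-1 [0.0066 0.0057 0.0055 0.0054 0.0053] [ 0.0035 -0.0197  0.0034]
1 [0.006  0.0059 0.0058 0.0058 0.0057] [0.0027 0.0202 0.0029]
w5 13808
-1 [0.0138 0.0135 0.0134 0.013  0.013 ] [ 0.0094 -0.01    0.011 ]
1 [0.0131 0.0128 0.0128 0.0128 0.0128] [0.0093 0.01   0.011 ]
```

```bash
python3 - <<'E'
from h import *
go(.4442,-.2938,.12,60)
E
```

```text
shift [13.68  3.12  8.03] turn z 30.2 | yaw 90.2 tilt 0.06 t 26.95 j7 2.01
```

```bash
python3 -m handwheel '[[[0,0,10],[6,1,2],1],[[0,0,20],[12,3,5],1],[[0,0,30],[13.7,3.1,8],1],[[0,0,30],[13.7,3.1,8],1],[[0,0,30],[13.7,3.1,8],1],[[0,0,30],[13.7,3.1,8],1]]';  python3 - <<'E'
from h import *
d=grab('wrist','x1')
o,c=circ(d,.444,-.294,.044,.027);print(c)
go(.4442,-.2938,.035,60)
E
```

```text
t: 27.7
tool_pos: [0.4459, -0.2966, 0.1217]
tool_rot: [0.002, 0.258, 0.966, -0.0]
contact_force: [0.1, 0.8, 0.4]
finger_gap: 0.0852
gripper_force: 0.0
(array([ 0.4442, -0.2938], dtype=float32), np.float32(26.5))
shift [0.28 0.18 8.65] turn z 0.1 | yaw 60.1 tilt 0.18 t 27.75 j7 1.6
```

```bash
python3 -m handwheel '[[[0,0,0],[0.25,0.2,2],1],[[0,0,0],[0.25,0.2,6],1],[[0,0,0],[0.25,0.2,8.6],1],[[0,0,0],[0.25,0.2,8.6],1],[[0,0,0],[0.25,0.2,8.6],0.3],[[0,0,0],[0.25,0.2,8.6],0.3],[[0,0,0],[0.25,0.2,8.6],0.3],[[0,0,0],[0.25,0.2,8.6],0.3],[[0,0,0],[0.25,0.2,8.6],0.3]]' 70; python3 -c "
from h import *
go(.4442,-.2938,.035,60)";python3 -m handwheel '[[[0,0,0],[0,0,-1],0.3],[[0,0,0],[0,0,-4],0.3],[[0,0,0],[0,0,-8],0.3],[[0,0,0],[0,0,-10],0.3],[[0,0,0],[0,0,-10],0.3],[[0,0,0],[0,0,-10],0.3]]';  python3 - <<'E'
from h import *
d=grab('wrist','x2')
cv2.imwrite("pics/x2c.png",d["color"][100:,150:550,::-1])
go(.586,-.353,.12,91.4)
E
```

```text
t: 28.88
tool_pos: [0.4434, -0.294, 0.0363]
tool_rot: [0.002, 0.259, 0.966, -0.0]
contact_force: [-0.7, 0.3, 5.7]
finger_gap: 0.0515
gripper_force: 71.8
shift [-0.06  0.06  0.13] turn z -0.0 | yaw 60.0 tilt 0.19 t 28.88 j7 1.6
t: 29.62
tool_pos: [0.4415, -0.2929, 0.1338]
tool_rot: [-0.0, 0.259, 0.966, 0.0]
contact_force: [-0.4, -0.9, -1.6]
finger_gap: 0.0514
gripper_force: 73.3
shift [-15.55   2.02   1.3 ] turn z -31.4 | yaw 60.0 tilt 0.11 t 29.68 j7 1.6
```

View pics/x2c.png

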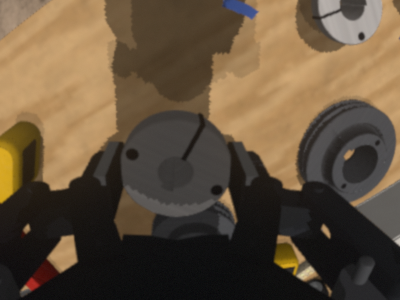

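The small bush is held level by the flange, with its slit at upper right (200,120) and holes at (133,153) and (217,190). I'll measure its pose in the hand.

```bash
python3 - <<'E'
from h import *
s,r=tool();d=dict(np.load("x2.npz"));zt=s["tool_pos"][2]+.0077;x,y=s["tool_pos"][:2]
o,c=circ(d,x,y,zt,.027);print(c,s["tool_pos"])
h=plane(d,[(283,253),(367,290)],zt,True);print(h.round(4),"mid",h.mean(0).round(4))
v=h[1]-h[0];a=np.degrees(np.arctan2(v[1],v[0]));print("x axis",a-90,a+90)
e=c[0]-s["tool_pos"][:2];print("offset in tool xy mm",(r.T@[e[0],e[1],0])[:2]*1000)
D=dict(np.load("v4.npz"))
o2,c2=circ(D,.586,-.353,.038,.0275,half=.04);print("PD hub",c2)
o3,c3=circ(D,.586,-.353,.026,.046,half=.06);print("PD rim",c3)
cv2.imwrite("pics/y.png",np.hstack([cv2.resize(i,(240,240)) for i in (o,o2,o3)])[:,:,::-1])
E
```

```text
(array([ 0.4405, -0.2924]), np.float32(28.7)) [ 0.44123475 -0.29268831  0.13329973]
[[ 0.4241 -0.3054]
 [ 0.4618 -0.2811]] mid [ 0.4429 -0.2933]
x axis -57.14189727424564 122.85810272575435
offset in tool xy mm [ 0.78040843 -0.11806101]
PD hub None
PD rim (array([ 0.5858, -0.3532], dtype=float32), np.float32(46.0))
```

View pics/y.png

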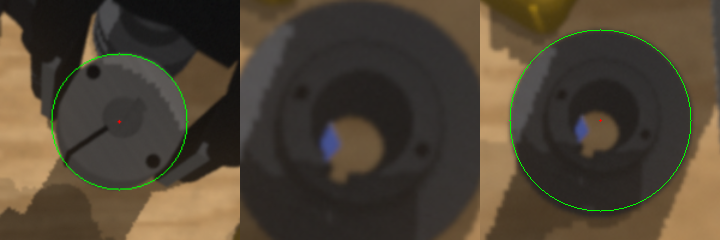

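```bash
python3 -m handwheel '[[[0,0,-10],[-6,1,0],0.3],[[0,0,-20],[-12,2,0],0.3],[[0,0,-31.5],[-15.6,2,0],0.3],[[0,0,-31.5],[-15.6,2,1.3],0.3],[[0,0,-31.5],[-15.6,2,1.3],0.3],[[0,0,-31.5],[-15.6,2,1.3],0.3],[[0,0,-31.5],[-15.6,2,1.3],0.3]]';  python3 - <<'E'
from h import *
d=grab('wrist','x3')
cv2.imwrite("pics/x3c.png",d["color"][100:,150:550,::-1])
s,r=tool()
h3=circ(d,.586,-.353,.026,.046,half=.06)[1];print("rim",h3)
print("bush",circ(d,*s["tool_pos"][:2],s["tool_pos"][2]+.0077,.027)[1],s["tool_pos"])
go(.5858,-.3532,.045,91.5)
E
```

```text
t: 30.55
tool_pos: [0.5867, -0.3538, 0.1217]
tool_rot: [-0.0, -0.013, 1.0, -0.0]
contact_force: [0.2, 0.5, -1.1]
finger_gap: 0.0513
gripper_force: 73.3
rim (array([ 0.5852, -0.3532], dtype=float32), np.float32(46.0))
bush (array([ 0.5857, -0.3546]), np.float32(28.2)) [ 0.58690131 -0.35388494  0.1218767 ]
shift [0.11 0.07 7.69] turn z -0.1 | yaw 91.4 tilt 0.03 t 30.6 j7 2.05
```

```bash
python3 -m handwheel '[[[0,0,0],[0.1,0.1,1],0.3],[[0,0,0],[0.1,0.1,3],0.3],[[0,0,0],[0.1,0.1,5],0.3],[[0,0,0],[0.1,0.1,6],0.3],[[0,0,0],[0.1,0.1,6.5],0.3],[[0,0,0],[0.1,0.1,6.8],0.3],[[0,0,0],[0.1,0.1,6.8],0.3]]'; python3 -m handwheel '[[[0,0,0],[0,0,0.3],0.3],[[0,0,0],[0,0,0.5],0.3],[[0,0,0],[0,0,0.6],0.3],[[0,0,0],[0,0,0.6],0.3]]'; python3 -c "
from h import *
go(.5858,-.3532,.0463,91.5)"
```

```text
t: 31.48
tool_pos: [0.5861, -0.3533, 0.0534]
tool_rot: [0.0, -0.013, 1.0, -0.0]
contact_force: [-1.1, 0.8, -2.3]
finger_gap: 0.0513
gripper_force: 73.3
t: 31.98
tool_pos: [0.5852, -0.3535, 0.0473]
tool_rot: [-0.001, -0.013, 1.0, -0.0]
contact_force: [-4.7, -0.7, 3.6]
finger_gap: 0.0517
gripper_force: 73.5
shift [-0.06  0.03  0.1 ] turn z -0.1 | yaw 91.4 tilt 0.07 t 31.98 j7 2.05
```

```bash
python3 -m handwheel '[[[0,0,0],[0,0,0.1],0.3],[[0,0,0],[0,0,0.2],0.3],[[0,0,0],[0,0,0.2],0.3]]'; python3 -m handwheel '[[[0,0,0],[0,0,0],0.9],[[0,0,0],[0,0,0],0.9],[[0,0,0],[0,0,0],0.9],[[0,0,0],[0,0,-4],0.9],[[0,0,0],[0,0,-9],0.9],[[0,0,0],[0,0,-13],0.4],[[0,0,0],[6,0,-13],0.4],[[0,0,0],[6,0,-13],0.4],[[0,0,0],[6,0,-13],0.4]]';  python3 - <<'E'
from h import *
d=grab('wrist','x4')
for n,z in (("top.054",.054),):
  print(circ(d,.5858,-.3532,z,.027)[1])
print("rim",circ(d,.5858,-.3532,.026,.046,half=.06)[1])
# depth: flange plane
z=d["z_map"];v,u=np.mgrid[0:400,0:640];_,r=rays(d,np.c_[u.ravel(),v.ravel()],True);T=d["cam_to_world"];c=r@T[:3,:3];P=T[:3,3]+r*(z.ravel()/c[:,2])[:,None]
q=np.hypot(P[:,0]-.5858,P[:,1]+.3532)
for a,b,n in ((.013,.024,"flange"),(.031,.043,"rim"),(.055,.07,"bench")):
    m=(q>a)&(q<b)&(z.ravel()>0);Q=P[m];med=np.median(Q[:,2]);Q=Q[abs(Q[:,2]-med)<.006]
    A=np.c_[Q[:,:2]-[.5858,-.3532],np.ones(len(Q))];s=np.linalg.lstsq(A,Q[:,2],rcond=None)[0];print(n,len(Q),s[2].round(4),"slope deg",np.degrees(s[:2]).round(2))
cv2.imwrite("pics/x4c.png",np.hstack([ortho(d,.5858,-.3532,.054,.05,.00025)[:,:,::-1]]))
E
```

```text
t: 32.35
tool_pos: [0.5849, -0.3536, 0.0457]
tool_rot: [-0.001, -0.012, 1.0, -0.0]
contact_force: [-6.8, 0.3, 6.4]
finger_gap: 0.0512
gripper_force: 74.0
t: 33.48
tool_pos: [0.5265, -0.3546, 0.1756]
tool_rot: [0.001, -0.013, 1.0, -0.0]
contact_force: [-0.2, 0.9, 0.3]
finger_gap: 0.0342
gripper_force: 0.0
(array([ 0.5856, -0.3529], dtype=float32), np.float32(25.9))
rim (array([ 0.579 , -0.3494], dtype=float32), np.float32(47.6))
flange 1307 0.0538 slope deg [-0.15 -0.07]
rim 1562 0.0264 slope deg [ 0.01 -0.06]
bench 212 0.0373 slope deg [  0.67 -17.23]
```

View pics/x4c.png

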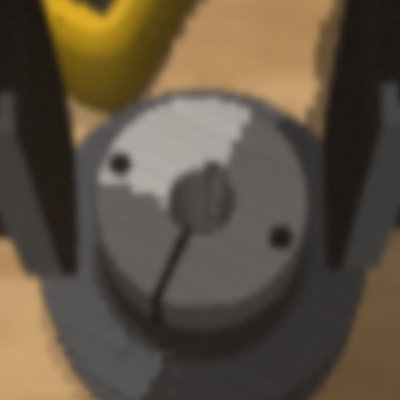

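The flange top is at 53.8 mm (home is 54), level to 0.2°, with the slit at lower left as intended. The small bush is seated. Next is bush B.

```bash
cat >> h.py <<'E'
def seat(d,x,y,rf,rr):
    z=d["z_map"];v,u=np.mgrid[0:400,0:640];_,r=rays(d,np.c_[u.ravel(),v.ravel()],True);T=d["cam_to_world"];c=r@T[:3,:3];P=T[:3,3]+r*(z.ravel()/c[:,2])[:,None]
    q=np.hypot(P[:,0]-x,P[:,1]-y)
    for a,b,n in ((.013,rf,"flange"),(rr[0],rr[1],"rim")):
        m=(q>a)&(q<b)&(z.ravel()>0);Q=P[m];med=np.median(Q[:,2]);Q=Q[abs(Q[:,2]-med)<.006]
        A=np.c_[Q[:,:2]-[x,y],np.ones(len(Q))];s=np.linalg.lstsq(A,Q[:,2],rcond=None)[0];print(n,len(Q),s[2].round(4),"slope deg",np.degrees(s[:2]).round(2))
def holes(d,x,y,z,rmin,rmax,half=.04,res=.0002,ri=None):
    """dark round spots between rmin,rmax from (x,y): world positions, darkness vs local"""
    o=ortho(d,x,y,z,half,res);g=cv2.cvtColor(o,cv2.COLOR_RGB2GRAY)
    k=cv2.getStructuringElement(cv2.MORPH_ELLIPSE,(41,41));b=cv2.GaussianBlur(cv2.morphologyEx(g,cv2.MORPH_BLACKHAT,k),(9,9),2)
    _,m=cv2.threshold(b,0,255,cv2.THRESH_OTSU);n,l,st,ce=cv2.connectedComponentsWithStats(m)
    R_=[]
    for i in range(1,n):
        w=np.array([x-(ce[i][1]*res-half),y-(ce[i][0]*res-half)]);q=np.hypot(*(w-[x,y]))
        if rmin<q<rmax and 60<st[i,4]<1600: R_.append((w.round(4).tolist(),round(q*1000,1),round(float(np.degrees(np.arctan2(w[1]-y,w[0]-x))),1),int(st[i,4]),int(b[l==i].max())))
    return R_
E
python3 - <<'E'
from h import *
for f,n,x,y,z in (("v1","PA",.5748,.1706,.038),("v3","PC",.584,-.168,.038),("v1","BA",.4385,.1825,.044),("v3","BB",.4388,-.128,.044)):
    print(n,holes(dict(np.load(f+".npz")),x,y,z,.018,.032))
go(.4388,-.128,.12,120);
for f,n,x,y in (("v1","PA",.5748,.1706),("v3","PC",.584,-.168)):print(n,circ(dict(np.load(f+".npz")),x,y,.026,.055,half=.07)[1],circ(dict(np.load(f+".npz")),x,y,.038,.033,half=.05)[1])
E
```

```text
PA [([0.5962, 0.1802], np.float64(23.4), 24.2, 236, 13), ([0.5931, 0.1868], np.float64(24.5), 41.4, 80, 12), ([0.5874, 0.1842], np.float64(18.6), 47.2, 1032, 23), ([0.5883, 0.1476], np.float64(26.7), -59.7, 881, 36), ([0.5614, 0.1939], np.float64(26.9), 120.0, 774, 30)]
PC [([0.5963, -0.1924], np.float64(27.3), -63.2, 553, 17), ([0.5717, -0.1446], np.float64(26.4), 117.7, 838, 33), ([0.5625, -0.1674], np.float64(21.5), 178.4, 368, 17)]
BA [([0.4611, 0.1695], np.float64(26.1), -29.9, 919, 85), ([0.4143, 0.1957], np.float64(27.6), 151.5, 958, 93)]
BB [([0.4653, -0.1309], np.float64(26.7), -6.3, 909, 98), ([0.4362, -0.15], np.float64(22.2), -96.7, 1451, 92), ([0.412, -0.1252], np.float64(27.0), 174.0, 957, 112)]
shift [ 8.27 22.86  5.54] turn z -28.5 | yaw 91.5 tilt 0.09 t 33.52 j7 2.11
PA (array([0.5736, 0.1708], dtype=float32), np.float32(54.8)) (array([0.5736, 0.1704], dtype=float32), np.float32(31.2))
PC (array([ 0.5838, -0.1673], dtype=float32), np.float32(55.8)) (array([ 0.5838, -0.1688], dtype=float32), np.float32(32.1))
```

```bash
python3 -m handwheel '[[[0,0,-10],[3,6,0],1],[[0,0,-20],[6,12,0],1],[[0,0,-28.5],[8.3,18,0],1],[[0,0,-28.5],[8.3,22.9,0],1],[[0,0,-28.5],[8.3,22.9,5.5],1],[[0,0,-28.5],[8.3,22.9,5.5],1],[[0,0,-28.5],[8.3,22.9,5.5],1],[[0,0,-28.5],[8.3,22.9,5.5],1]]';  python3 - <<'E'
from h import *
d=grab('wrist','x5')
print(circ(d,.4387,-.128,.044,.0325)[1]); print(holes(d,.4387,-.128,.044,.018,.032))
go(.4387,-.128,.033,120)
E
```

```text
t: 34.52
tool_pos: [0.4389, -0.1287, 0.1217]
tool_rot: [0.001, -0.258, 0.966, -0.001]
contact_force: [-0.2, -0.3, -0.3]
finger_gap: 0.0852
gripper_force: 0.0
(array([ 0.439 , -0.1282], dtype=float32), np.float32(31.9))
[([0.4655, -0.131], np.float64(27.0), -6.4, 841, 51), ([0.4271, -0.0991], np.float64(31.1), 111.9, 181, 45), ([0.4122, -0.125], np.float64(26.7), 173.6, 1029, 85)]
shift [-0.02  0.08  8.86] turn z -0.1 | yaw 119.9 tilt 0.16 t 34.58 j7 2.2
```

```bash
python3 -m handwheel '[[[0,0,0],[0,0.1,2],1],[[0,0,0],[0,0.1,6],1],[[0,0,0],[0,0.1,9],1],[[0,0,0],[0,0.1,9],1],[[0,0,0],[0,0.1,9],0.4],[[0,0,0],[0,0.1,9],0.4],[[0,0,0],[0,0.1,9],0.4],[[0,0,0],[0,0.1,9],0.4],[[0,0,0],[0,0.1,9],0.4]]' 70; python3 -c "
from h import *
go(.4389,-.128,.0325,120)";python3 -m handwheel '[[[0,0,0],[0,0,-1],0.4],[[0,0,0],[0,0,-4],0.4],[[0,0,0],[0,0,-8],0.4],[[0,0,0],[0,0,-10],0.4],[[0,0,0],[0,0,-10],0.4],[[0,0,0],[0,0,-10],0.4]]';  python3 - <<'E'
from h import *
d=grab('wrist','x6');s,r=tool();t=s["tool_pos"]
print(t,circ(d,*t[:2],t[2]+.0115,.0325)[1]);print(holes(d,*t[:2],t[2]+.0115,.018,.032))
seat(d,*t[:2],.028,(.036,.05))
go(.584,-.1685,.12,63.3)
E
```

```text
t: 35.7
tool_pos: [0.4383, -0.1276, 0.0324]
tool_rot: [0.001, -0.258, 0.966, -0.001]
contact_force: [-1.7, -0.0, 5.7]
finger_gap: 0.0621
gripper_force: 74.7
shift [-0.03 -0.06 -0.01] turn z -0.1 | yaw 119.9 tilt 0.21 t 35.7 j7 2.12
t: 36.45
tool_pos: [0.4361, -0.1268, 0.1299]
tool_rot: [-0.0, -0.258, 0.966, 0.0]
contact_force: [-0.1, 0.6, -3.5]
finger_gap: 0.0623
gripper_force: 78.0
[ 0.43579903 -0.12672403  0.12948665] (array([ 0.4355, -0.127 ]), np.float32(31.5))
[([0.4632, -0.1294], np.float64(27.6), -5.5, 1035, 63), ([0.4097, -0.1234], np.float64(26.3), 172.8, 1136, 95)]
flange 7873 0.1418 slope deg [-0.14 -0.18]
rim 647 0.1693 slope deg [-4.76 -2.56]
shift [-10.75 -11.02   0.92] turn z 56.7 | yaw 120.0 tilt 0.1 t 36.5 j7 2.2
```

```bash
python3 -m handwheel '[[[0,0,10],[-4,-4,0],0.4],[[0,0,20],[-8,-8,0],0.4],[[0,0,30],[-10.7,-11,0],0.4],[[0,0,40],[-10.7,-11,0.9],0.4],[[0,0,50],[-10.7,-11,0.9],0.4],[[0,0,56.5],[-10.7,-11,0.9],0.4],[[0,0,56.5],[-10.7,-11,0.9],0.4],[[0,0,56.5],[-10.7,-11,0.9],0.4],[[0,0,56.5],[-10.7,-11,0.9],0.4]]';  python3 - <<'E'
from h import *
d=grab('wrist','x7');s,r=tool();t=s["tool_pos"]
print(t,circ(d,*t[:2],t[2]+.0123,.0325)[1]);print(holes(d,*t[:2],t[2]+.0123,.018,.032))
print("rim",circ(d,.584,-.1685,.026,.055,half=.07)[1])
go(.584,-.1685,.0417,63.3)
E
```

```text
t: 37.62
tool_pos: [0.5842, -0.1687, 0.1208]
tool_rot: [-0.0, 0.229, 0.973, 0.0]
contact_force: [0.1, 0.2, -3.8]
finger_gap: 0.0626
gripper_force: 77.9
[ 0.58424164 -0.16876851  0.12100432] (array([ 0.5835, -0.1685]), np.float32(31.5))
[([0.596, -0.1923], np.float64(26.3), -63.4, 1021, 68), ([0.5716, -0.145], np.float64(26.9), 117.9, 1117, 103), ([0.5621, -0.1797], np.float64(24.7), -153.8, 1212, 46)]
rim (array([ 0.5827, -0.1678], dtype=float32), np.float32(54.7))
shift [0.03 0.01 7.93] turn z 0.2 | yaw 63.5 tilt 0.02 t 37.67 j7 1.32
```

```bash
python3 -m handwheel '[[[0,0,0],[0,0,1],0.4],[[0,0,0],[0,0,3],0.4],[[0,0,0],[0,0,5],0.4],[[0,0,0],[0,0,6],0.4],[[0,0,0],[0,0,6.7],0.4],[[0,0,0],[0,0,7.1],0.4],[[0,0,0],[0,0,7.1],0.4]]'; python3 -m handwheel '[[[0,0,0],[0,0,0.3],0.4],[[0,0,0],[0,0,0.5],0.4],[[0,0,0],[0,0,0.7],0.4],[[0,0,0],[0,0,0.7],0.4]]'; python3 -c "
from h import *
go(.584,-.1685,.0417,63.3)"
```

```text
t: 38.55
tool_pos: [0.5846, -0.1688, 0.0503]
tool_rot: [0.0, 0.229, 0.973, 0.0]
contact_force: [0.5, 0.6, -2.6]
finger_gap: 0.0624
gripper_force: 77.9
t: 39.05
tool_pos: [0.5842, -0.1684, 0.043]
tool_rot: [-0.0, 0.229, 0.973, 0.0]
contact_force: [-0.0, 0.5, -3.6]
finger_gap: 0.0624
gripper_force: 78.0
shift [ 0.01 -0.01  0.13] turn z 0.2 | yaw 63.5 tilt 0.03 t 39.05 j7 1.32
```

```bash
python3 -m handwheel '[[[0,0,0],[0,0,0.1],0.4],[[0,0,0],[0,0,0.15],0.4],[[0,0,0],[0,0,0.15],0.4]]'; python3 -m handwheel '[[[0,0,0],[0,0,0],1],[[0,0,0],[0,0,0],1],[[0,0,0],[0,0,0],1],[[0,0,0],[0,0,-4],1],[[0,0,0],[0,0,-9],1],[[0,0,0],[0,0,-13],1],[[0,0,0],[6,0,-13],1],[[0,0,0],[6,0,-13],1],[[0,0,0],[6,0,-13],1]]';  python3 - <<'E'
from h import *
d=grab('wrist','x8')
seat(d,.584,-.1685,.028,(.037,.052));print(circ(d,.584,-.1685,.054,.0325)[1])
print(holes(d,.584,-.1685,.054,.018,.032))
print("PC rim",circ(d,.584,-.1685,.026,.055,half=.07)[1])
go(.4377,.1826,.12,105)
E
```

```text
t: 39.42
tool_pos: [0.5841, -0.1684, 0.0421]
tool_rot: [-0.0, 0.229, 0.973, 0.0]
contact_force: [-4.1, 3.0, 4.6]
finger_gap: 0.0623
gripper_force: 78.3
t: 40.55
tool_pos: [0.5312, -0.1422, 0.1722]
tool_rot: [0.001, 0.229, 0.973, -0.0]
contact_force: [0.7, -0.2, 0.6]
finger_gap: 0.0853
gripper_force: 0.0
flange 2030 0.0539 slope deg [-0.16 -0.12]
rim 2988 0.0262 slope deg [ 0.05 -0.06]
(array([ 0.5842, -0.1688], dtype=float32), np.float32(31.3))
[([0.5962, -0.1922], np.float64(26.7), -62.8, 950, 50), ([0.5719, -0.1445], np.float64(26.9), 116.9, 1092, 65)]
PC rim (array([ 0.5838, -0.1683], dtype=float32), np.float32(54.8))
shift [22.97 24.86  5.18] turn z -41.5 | yaw 63.5 tilt 0.12 t 40.6 j7 1.3
```

Bush B is home: its top is at 53.9 mm and level. Next is bush A.

```bash
python3 -m handwheel '[[[0,0,-10],[5,5,0],1],[[0,0,-20],[9,9,0],1],[[0,0,-30],[13,14,0],1],[[0,0,-41.5],[17,18,0],1],[[0,0,-41.5],[21,22,0],1],[[0,0,-41.5],[23,24.9,2],1],[[0,0,-41.5],[23,24.9,5.2],1],[[0,0,-41.5],[23,24.9,5.2],1],[[0,0,-41.5],[23,24.9,5.2],1],[[0,0,-41.5],[23,24.9,5.2],1]]';  python3 - <<'E'
from h import *
d=grab('wrist','x9')
print(circ(d,.4377,.1826,.044,.0325)[1]); print(holes(d,.4377,.1826,.044,.018,.032))
go(.4377,.1826,.0325,105)
E
```

```text
t: 41.85
tool_pos: [0.4376, 0.1834, 0.1208]
tool_rot: [0.001, -0.129, 0.992, 0.0]
contact_force: [-0.4, -0.1, -0.4]
finger_gap: 0.0853
gripper_force: 0.0
(array([0.4364, 0.1824], dtype=float32), np.float32(30.9))
[([0.4613, 0.1695], np.float64(27.0), -29.0, 825, 47), ([0.4486, 0.2007], np.float64(21.1), 58.9, 1321, 60), ([0.4366, 0.2131], np.float64(30.5), 92.1, 222, 46), ([0.4144, 0.1957], np.float64(26.7), 150.5, 1037, 80)]
shift [ 0.02 -0.09  8.83] turn z -0.1 | yaw 104.9 tilt 0.13 t 41.9 j7 1.22
```

```bash
python3 -m handwheel '[[[0,0,0],[0,-0.1,2],1],[[0,0,0],[0,-0.1,6],1],[[0,0,0],[0,-0.1,8.9],1],[[0,0,0],[0,-0.1,8.9],1],[[0,0,0],[0,-0.1,8.9],0.4],[[0,0,0],[0,-0.1,8.9],0.4],[[0,0,0],[0,-0.1,8.9],0.4],[[0,0,0],[0,-0.1,8.9],0.4],[[0,0,0],[0,-0.1,8.9],0.4]]' 70; python3 -m handwheel '[[[0,0,0],[0,0,-1],0.4],[[0,0,0],[0,0,-4],0.4],[[0,0,0],[0,0,-8],0.4],[[0,0,0],[0,0,-10],0.4],[[0,0,0],[0,0,-10],0.4],[[0,0,0],[0,0,-10],0.4]]';  python3 - <<'E'
from h import *
d=grab('wrist','x10');s,r=tool();t=s["tool_pos"]
print(t,holes(d,*t[:2],t[2]+.0123,.018,.032))
seat(d,*t[:2],.028,(.036,.05))
print("PA rim",circ(d,.5745,.1707,.026,.055,half=.07)[1])
go(.5749,.1708,.12,74.4)
E
```

```text
t: 43.02
tool_pos: [0.4377, 0.183, 0.0328]
tool_rot: [0.002, -0.13, 0.991, 0.0]
contact_force: [-1.5, 0.1, 6.1]
finger_gap: 0.0625
gripper_force: 74.7
t: 43.78
tool_pos: [0.436, 0.1822, 0.1304]
tool_rot: [-0.0, -0.13, 0.991, -0.0]
contact_force: [-0.5, -1.1, -4.0]
finger_gap: 0.0624
gripper_force: 77.7
[0.43560128 0.18213426 0.12995082] [([0.4591, 0.1692], np.float64(26.8), -28.9, 986, 61), ([0.447, 0.2024], np.float64(23.2), 60.7, 1222, 60), ([0.4378, 0.2114], np.float64(29.3), 85.7, 255, 44), ([0.4124, 0.1953], np.float64(26.7), 150.3, 1117, 91)]
flange 693 0.1972 slope deg [-3.15 -0.74]
rim 649 0.1695 slope deg [-6.79 -1.95]
PA rim None
shift [-13.17  -4.69   0.97] turn z 30.6 | yaw 105.0 tilt 0.1 t 43.83 j7 1.23
```

```bash
python3 -m handwheel '[[[0,0,10],[-5,-2,0],0.4],[[0,0,20],[-10,-4,0],0.4],[[0,0,30.6],[-13.2,-4.7,0],0.4],[[0,0,30.6],[-13.2,-4.7,0.9],0.4],[[0,0,30.6],[-13.2,-4.7,0.9],0.4],[[0,0,30.6],[-13.2,-4.7,0.9],0.4],[[0,0,30.6],[-13.2,-4.7,0.9],0.4]]';  python3 - <<'E'
from h import *
d=grab('wrist','x11');s,r=tool();t=s["tool_pos"]
print(t,circ(d,*t[:2],t[2]+.0123,.0325)[1]);print(holes(d,*t[:2],t[2]+.0123,.018,.032))
o,c=circ(d,.5749,.1708,.026,.055,half=.07);print("rim",c)
go(.5749,.1708,.0423,74.4)
z=d["z_map"];u,v=proj(d,[[*t[:2],t[2]+.0123]],True)[0].astype(int)
cv2.imwrite("pics/x11c.png",np.hstack([cv2.resize(d["color"],(480,300)),cv2.resize(o,(280,300))])[:,:,::-1])
E
```

```text
t: 44.7
tool_pos: [0.5755, 0.1715, 0.1219]
tool_rot: [-0.0, 0.135, 0.991, 0.0]
contact_force: [-1.0, 0.2, -2.9]
finger_gap: 0.0621
gripper_force: 77.8
[0.57570483 0.17145594 0.12202763] (array([0.574 , 0.1722]), np.float32(30.9))
[([0.5953, 0.1835], np.float64(23.0), 31.6, 1032, 90), ([0.5883, 0.1486], np.float64(26.1), -61.2, 917, 62), ([0.5615, 0.1946], np.float64(27.1), 121.6, 1060, 97)]
rim (array([0.6336, 0.155 ], dtype=float32), np.float32(58.2))
shift [ 0.06 -0.09  7.97] turn z 0.0 | yaw 74.4 tilt 0.01 t 44.75 j7 0.86
```

View pics/x11c.png

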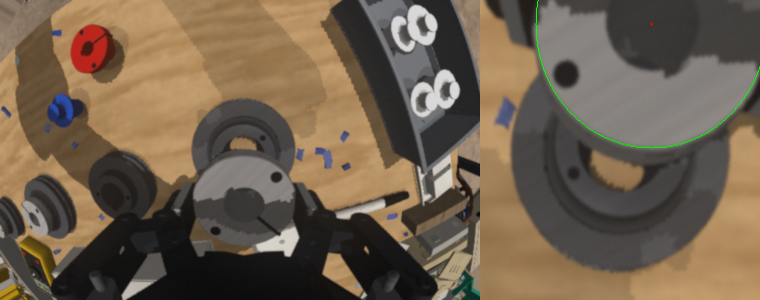

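The held bush hides part of PA, but its rim (bottom edge at (620,270), left at 512, right at 728) still gives a centre near (.574,.171). I'll confirm with the visible tapped hole, then descend.

```bash
python3 - <<'E'
from h import *
d=dict(np.load("x11.npz"))
print(holes(d,.5614,.1939,.038,0,.012,half=.014,res=.0001))
o=ortho(d,.5749,.1708,.026,.07,.0005);h=cv2.cvtColor(o,cv2.COLOR_RGB2HSV);m=(h[...,1]<70).astype(np.uint8)
m[:150]=0;e=[]
for a in np.radians(np.arange(125,236,5)):  # world directions toward the robot
    for rr in np.arange(.062,.045,-.0005):
        p=int((.07-rr*np.cos(a))/.0005),int((.07-rr*np.sin(a))/.0005)
        if m[p]: e.append((.5749+rr*np.cos(a),.1708+rr*np.sin(a)));break
e=np.array(e,np.float32);A=np.c_[2*e,np.ones(len(e))];s=np.linalg.lstsq(A,(e**2).sum(1),rcond=None)[0];print(len(e),s[:2],np.sqrt(s[2]+s[0]**2+s[1]**2))
E
```

```text
[([0.5611, 0.194], np.float64(0.3), 154.3, 739, 7), ([0.5601, 0.2057], np.float64(11.8), 96.3, 87, 6), ([0.5572, 0.2048], np.float64(11.7), 110.8, 215, 7)]
23 [0.57089891 0.17132886] 0.052117269654547396
```

```bash
python3 -m handwheel '[[[0,0,0],[0,-0.1,1],0.4],[[0,0,0],[0,-0.1,3],0.4],[[0,0,0],[0,-0.1,5],0.4],[[0,0,0],[0,-0.1,6],0.4],[[0,0,0],[0,-0.1,6.7],0.4],[[0,0,0],[0,-0.1,7.1],0.4],[[0,0,0],[0,-0.1,7.1],0.4]]'; python3 -m handwheel '[[[0,0,0],[0,0,0.3],0.4],[[0,0,0],[0,0,0.5],0.4],[[0,0,0],[0,0,0.7],0.4],[[0,0,0],[0,0,0.7],0.4]]'; python3 -c "
from h import *
go(.5749,.1708,.0423,74.4)"
```

```text
t: 45.62
tool_pos: [0.5759, 0.1704, 0.0507]
tool_rot: [0.0, 0.136, 0.991, 0.0]
contact_force: [-0.2, 0.1, -3.8]
finger_gap: 0.0627
gripper_force: 77.8
t: 46.12
tool_pos: [0.5751, 0.1709, 0.0435]
tool_rot: [-0.001, 0.136, 0.991, 0.0]
contact_force: [-4.3, 1.9, -0.2]
finger_gap: 0.0625
gripper_force: 77.9
shift [ 0.02 -0.01  0.12] turn z -0.0 | yaw 74.4 tilt 0.07 t 46.12 j7 0.84
```

```bash
python3 -m handwheel '[[[0,0,0],[0,0,0.1],0.4],[[0,0,0],[0,0,0.15],0.4],[[0,0,0],[0,0,0.15],0.4]]'; python3 -m handwheel '[[[0,0,0],[0,0,0],1],[[0,0,0],[0,0,0],1],[[0,0,0],[0,0,0],1],[[0,0,0],[0,0,-4],1],[[0,0,0],[0,0,-9],1],[[0,0,0],[0,0,-13],1],[[0,0,0],[6,0,-16],1],[[0,0,0],[6,0,-18],1],[[0,0,0],[6,0,-18],1]]';  python3 - <<'E'
from h import *
d=grab('wrist','x12');grab('top','t12')
seat(d,.5749,.1708,.028,(.037,.052));print(circ(d,.5749,.1708,.054,.0325)[1])
print(holes(d,.5749,.1708,.054,.018,.032))
print("PA rim",circ(d,.5749,.1708,.026,.055,half=.07)[1])
# changes in the top view since the start
a=dict(np.load("top0.npz"));b=dict(np.load("t12.npz"))
for n,uv in (("PB",(302,198)),("PC",(360,198)),("PD",(423,197)),("tape",(460,254)),("mark",(205,159))):
    pass
for n,x,y,R in (("PA",.575,.171,.055),("PB",.581,.006,.046),("PC",.584,-.168,.055),("PD",.586,-.353,.046)):
    print(n,[circ(q,x,y,.026,R,half=.08,res=.001,fish=False)[1] for q in (a,b)])
for n,u,v in (("tape",460,254),("mark",205,159)):
    print(n,np.abs(a["color"][v-20:v+20,u-25:u+25].astype(int)-b["color"][v-20:v+20,u-25:u+25]).max(2).mean().round(1))
E
```

```text
t: 46.5
tool_pos: [0.575, 0.171, 0.0426]
tool_rot: [-0.001, 0.136, 0.991, 0.0]
contact_force: [-5.9, 2.1, 4.4]
finger_gap: 0.0623
gripper_force: 78.5
t: 47.62
tool_pos: [0.5193, 0.1872, 0.2245]
tool_rot: [0.002, 0.136, 0.991, 0.001]
contact_force: [0.5, -0.8, 0.3]
finger_gap: 0.0855
gripper_force: 0.0
flange 1527 0.0539 slope deg [-0.11 -0.05]
rim 2437 0.0262 slope deg [ 0.19 -0.09]
(array([0.5746, 0.1706], dtype=float32), np.float32(32.3))
[([0.5882, 0.1477], np.float64(26.7), -60.1, 971, 45), ([0.5613, 0.1941], np.float64(27.0), 120.3, 1232, 93)]
PA rim (array([0.5711, 0.1686], dtype=float32), np.float32(58.2))
PA [(array([0.5755, 0.1705], dtype=float32), np.float32(58.4)), (array([0.5745, 0.1695], dtype=float32), np.float32(57.2))]
PB [(array([0.5795, 0.0065], dtype=float32), np.float32(47.3)), None]
PC [(array([ 0.5815, -0.1645], dtype=float32), np.float32(55.1)), (array([ 0.5815, -0.1635], dtype=float32), np.float32(55.1))]
PD [(array([ 0.5855, -0.3475], dtype=float32), np.float32(48.4)), (array([ 0.5845, -0.3475], dtype=float32), np.float32(48.4))]
tape 1.3
mark 16.2
```

```bash
python3 - <<'E'
from h import *
a=dict(np.load("top0.npz"));b=dict(np.load("t12.npz"))
for q in (a,b):
    K=q["camera_matrix"];z=q["z_map"];v,u=np.mgrid[0:400,0:640];o,r=rays(q,np.c_[u.ravel(),v.ravel()])
    P=(o+r*z.ravel()[:,None]);D=lambda x,y:np.hypot(P[:,0]-x,P[:,1]-y)
    for n,x,y in (("PA",.575,.171),("PB",.581,.006),("PC",.584,-.168),("PD",.586,-.353)):
        w=P[(D(x,y)>.014)&(D(x,y)<.021)];m=P[(D(x,y)<.1)&(P[:,2]>.015)&(P[:,2]<.06)];print(n,np.median(w[:,2]).round(4),m.mean(0)[:2].round(4),end=" ; ")
    h=cv2.cvtColor(q["color"],cv2.COLOR_RGB2GRAY)[140:180,178:228]
    print("\nmarker bright",np.argwhere(h>200).mean(0).round(1),(h>200).sum(),[p.round(3) for p in (P[(D(.699,.305)<.09)&(P[:,2]>.006)&(P[:,2]<.03)].mean(0),)])
E
```

```text
PA 0.0419 [0.5739 0.1729] ; PB 0.0414 [0.5796 0.009 ] ; PC 0.0417 [ 0.5869 -0.1629] ; PD 0.041 [ 0.6056 -0.3629] ; 
marker bright [nan nan] 0 [array([0.708, 0.321, 0.014])]
PA 0.0549 [0.5794 0.1687] ; PB 0.0356 [0.5797 0.0093] ; PC 0.0538 [ 0.5866 -0.1627] ; PD 0.0529 [ 0.6051 -0.3625] ; 
marker bright [nan nan] 0 [array([0.71 , 0.311, 0.015])]<stdin>:9: RuntimeWarning: Mean of empty slice.
  ret = um.true_divide(
```

```bash
python3 -c "
from station import close_job
print(close_job())"
```

```text
the job is handed in; nothing more can be done
None
```

I handed the job in at about 48 s: all four white plugs are in the bin, and the three bushes present (two large, one small) sit home and level in their own-size pulleys with keys lined up to the keyways; the spare small pulley is empty. The tape measure is unmoved; the final marker check was unclear, with the arm possibly in view, but I never worked near it.

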